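# Build the seed sieve stack on the shaker

## Robot

A 6-joint arm with a two-finger parallel gripper is mounted at the origin on the work surface. World frame = base frame: x ahead of the robot, y to its left, z up, the work surface at z = 0. Lengths are in mm, angles in rad, forces in N, time in s.
With the tool pointing down it reaches from about 300 to 775 mm from the base axis. Payload 14.6 kg.
Tool frame: the origin (TCP) lies midway between the tips of the shut fingers; the grasp point (between the pads) lies 19 mm behind it (manip.tcp_to_grasp is the distance from the TCP to the grasp point, in mm); z points along the fingers, x is the direction in which the jaws open and shut, and the axes are right-handed (so a half turn about z gives the same grasp; the last joint's range is limited). The gripper opens to 94 mm and grips with 3 to 60 N. Pads are 16 mm wide; open, the fingers measure 119 mm over their backs; the gripper's body (75 mm by 177 mm) begins 78 mm behind the grasp point.
Start: joints at [-1.268, 0.3, 1.521, -0, 1.321, -0.067], TCP at [198.778, -512.812, 205.446] pointing down, gripper open.
Joint ranges: [-3.03, 3.03], [-0.79, 2.21], [0.23, 2.52], [-1.04, 4.18], [0, 3.07], [-2.55, 2.55]. Speed limits (rad/s): [2.22, 2.22, 2.57, 3.14, 3.14, 3.14].

## Interface

Orientations are given as [roll, pitch, yaw] about the fixed x, y, z axes, in that order (R = Rz(yaw) Ry(pitch) Rx(roll)).
In Python, from cell import manip gives the robot as it stands.
- The arm moves only by the tool arm_command, never from a script. Its argument "steps" is a list of rows, each a list of 3 entries, a list of its own where there are three numbers: the opening, from 0 (shut) to 1 (fully open), then the shift along the tool's x, y, z in cm, then the turn about the tool's z in rad. A call has 1 to 5 rows; each row shifts and turns the commanded pose from where the row before left it, along the tool's axes as they then stand; what a row does not reach is not made up. A row lasts 1/12 s, in which the tool goes at most 41.7 mm and 7.16 degrees, less where a joint would pass 70% of its speed; a pose out of reach is approached as far as the arm can. A call with a gripper value outside its range is refused whole. The fingers move at their own pace and stop on an object; "force" is the grip in N (left out, the last holds). Time passes only in rows, so rows that do not move let the fingers close. It gives the time, the measured TCP pose, the force and the opening at its end, in the units of the state.
- manip.read_state(): the state, without advancing time (a new reading comes with each control period).
- manip.camera(name): name is "side" or "top"; returns (picture, depth): 384x512x3 uint8, red, green, blue; 384x512 float32, mm along the optical axis (not along the pixel's ray), 0 where there is no reading.
- manip.calibration(name): a dict with "fx", "fy", "cx", "cy" (pixels), "R" (3x3) and "t" (3): a world point X has camera coordinates R X + t. Camera axes: x right, y down, z forward; pixel columns grow to the right and rows downward; lengths in mm; the calibration is good to about 2 mm. A picture is of the moment at which its call begins. calibration takes no time and is no camera call.
- manip.sign_off(): hands the job in, once; it reports no verdict.
The state is a dict: "clock": time; "joints": joint angles; "qd": joint speeds; "effort": joint torques, N m; "eef_pos": TCP position; "eef_rot": TCP orientation; "wrist_force": force on the tool from outside, world axes, zero at the start; "moment": the same for the moment, N m; "finger_gap": finger opening in mm.
Only numpy, scipy, OpenCV 4.12 (cv2) and the standard library are available. Lean on these libraries where they do the work, as an engineer would, in place of code of your own. Each camera call takes 0.05 s, during which the arm holds its last target.

## Task

Build the sieve stack on the shaker for cleaning the seed shaken out of the dried cones, one piece at a time from the bottom up: first the plain pan into the shaker's collar, then the fine sieve, the medium sieve, the coarse sieve, and last the knobbed lid. Each piece must sit fully home and upright in the one below it, and be let go. Leave the tray of cones and the jar where they stand.

Things in the scene. Friction and masses are not known exactly. Their poses are not given: they have to be found in the camera images.
- pan_mid (a point): Catch pan: plain steel cup, 60 mm diameter, 46 mm high, open top, solid bottom without mesh. Its lowest 8 mm is a tapered spigot, 47 mm diameter; above it a 38 mm tall body with 52 mm wide mouth. Seated, the body rests on the rim below, spigot inside the mouth with 2.5 mm to spare all round; this point is then 15 mm above the seat's. Point: on the axis, 23 mm above the underside; z up.
- fine_mid (a point): Fine sieve: steel ring, 60 mm diameter, 46 mm high (8 mm spigot of 47 mm diameter below a 38 mm body, mouth 52 mm wide), floor of very close dark mesh, 3 mm pitch. Upright at the start. Nests as the pan does; seated, its point is 38 mm above the pan's. Point: on the axis, 23 mm above the underside; z up.
- medium_mid (a point): Medium sieve: like the fine one but 54 mm high (8 mm spigot, 46 mm body), mesh of 8 mm pitch, about five wires seen each way. Seated, its point is 42 mm above the fine sieve's. Point: on the axis, 27 mm above the underside; z up.
- coarse_mid (a point): Coarse sieve: the tallest, 62 mm high (8 mm spigot, 54 mm body), same diameters, wide open 16 mm mesh, little more than a cross of wires. Seated, its point is 50 mm above the medium sieve's. Point: on the axis, 31 mm above the underside; z up.
- lid_knob (a point): Lid: steel disc, 60 mm diameter, 8 mm thick, with the same 8 mm spigot below and an upright black knob on top to grip it by, 20 mm diameter, 36 mm tall; 52 mm high over all. Seated, its point is 63 mm above the coarse sieve's. Point: on the axis in the knob, 40 mm above the lid's underside, 24 mm above the disc's top; z up.
- seat (a point): Shaker, fixed: low grey box, 130 x 130 mm, with a steel deck 35 mm above the table; in its middle an upright dark steel collar, 60 mm outside and 52 mm inside diameter, 10 mm high, which takes the pan's spigot. Point: on the collar's axis, level with its rim, 45 mm above the table; z up.
- conetray_mid (a point): Bystander, not to be moved: loose aluminium tray 130 x 150 mm (x, y), 24 mm high, full of pine cones (up to 30 mm high), 0.8 kg. The point is its centre, 12 mm above the table.
- jar_mid (a point): Bystander, not to be moved: small loose amber jar with a steel cap, 38 mm in diameter, 58 mm high. The point is its centre, half-way up.
Mind the look-alikes: they are no part of the job. What is shaped like the part that bears lid_knob but red or yellow is not meant.

How it is judged:
By the outcome, as a careful person would: the job done as asked, in the order asked, and still so for the second after the job is handed in, with the robot touching nothing.
It also fails if it takes over 112 s, if anything falls off the work surface, if the arm or the gripper's body presses on something with over 40 N, if the wrist force passes 120 N, or if a joint passes its speed limit or range.

## Working session

There is one attempt and no reset: what is moved stays moved. The work goes in short steps, Python scripts to look and compute and a tool call to move; the robot and the scene stay as the last step left them, time stands still between calls to the robot, and variables do not carry over. Pictures are saved under pics/ and viewed, and the job is handed in when it is done.

Besides the shell and the picture viewer there is one more tool, called after "Request:" in YAML: its name, and indented under it one key for each argument. arm_command: Moves the arm, as the interface text tells. Its arguments: {"type":"object","properties":{"steps":{"type":"array","items":{"type":"array"}},"force":{"type":"number"}},"required":["steps"]}

```bash
ls; mkdir -p pics
python3 - <<'E'
from cell import manip
import cv2,numpy as np
for n in ("top","side"):
    p,d=manip.camera(n); cv2.imwrite(f"pics/{n}0.png",p[:,:,::-1]); np.save(f"pics/{n}0.npy",d)
    c=manip.calibration(n); print(n,{k:np.round(v,3).tolist() for k,v in c.items()})
print(manip.read_state(), manip.tcp_to_grasp)
E
```

```text
pics
top {'fx': 478.641, 'fy': 478.641, 'cx': 257.12, 'cy': 195.195, 'R': [[0.017, -1.0, 0.001], [-0.99, -0.017, -0.14], [0.14, 0.001, -0.99]], 't': [-54.807, 448.115, 1062.386]}
side {'fx': 448.18, 'fy': 448.18, 'cx': 251.993, 'cy': 188.232, 'R': [[-0.948, -0.317, 0.01], [-0.197, 0.564, -0.802], [0.249, -0.763, -0.597]], 't': [407.778, 160.997, 1117.855]}
{'clock': 0.1, 'joints': array([-1.26759882e+00,  3.00426769e-01,  1.52150460e+00, -7.02002503e-06,
        1.32069250e+00, -6.65593865e-02]), 'qd': array([-0.00042459, -0.00076255, -0.00243792,  0.00173385, -0.00032482,
        0.00016254]), 'effort': array([ 1.34171146e-04, -5.32644832e+01, -3.53286231e+01,  7.09198276e-02,
        2.34908215e-02, -4.30771058e-05]), 'eef_pos': array([ 198.7118509 , -512.60357699,  204.94299561]), 'eef_rot': array([-3.14153085e+00,  1.02938675e-03, -1.20103766e+00]), 'wrist_force': array([ 0.13599148, -0.53825221,  0.72422579]), 'moment': array([0.01424813, 0.01814261, 0.0050681 ]), 'finger_gap': 93.96926972298382} 18.8
```

View pics/top0.png

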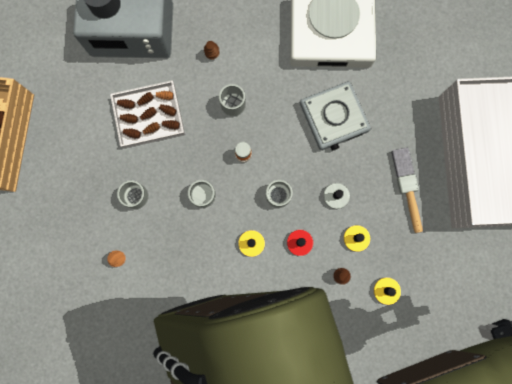

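View pics/side0.png

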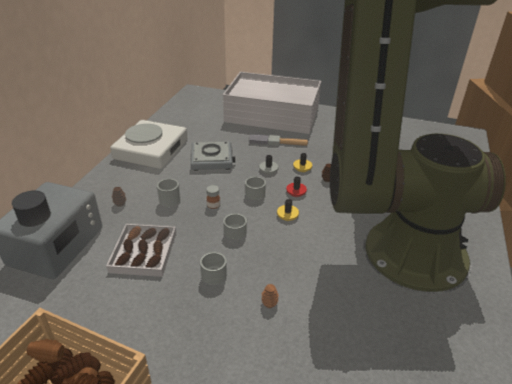

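The top view shows four cups near (232,97), (131,194), (201,193) and (279,193), the grey lid near (337,195), the collar near (336,113), and the jar near (243,152). I'll zoom in next to tell the meshes apart.

Run:
```python
import cv2,numpy as np
p=cv2.imread("pics/top0.png")
t=[]
for u,v in [(232,97),(131,194),(201,193),(279,193),(337,195),(336,113)]:
    c=p[v-24:v+24,u-24:u+24]; t.append(cv2.resize(c,(264,264),interpolation=cv2.INTER_CUBIC))
cv2.imwrite("pics/zoom0.png",np.vstack([np.hstack(t[:3]),np.hstack(t[3:])]))
```

```text
(no output)
```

View pics/zoom0.png

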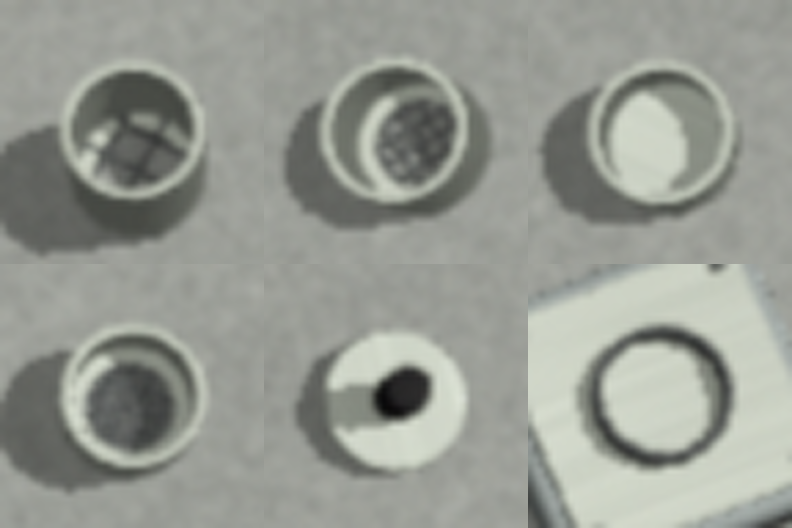

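```bash
cat > h.py <<'E'
import cv2,numpy as np
from scipy.optimize import least_squares
from cell import manip
def cloud(n,d):
    c=manip.calibration(n); R=np.array(c["R"]);t=np.array(c["t"])
    v,u=np.mgrid[:d.shape[0],:d.shape[1]]
    X=np.stack([(u-c["cx"])/c["fx"]*d,(v-c["cy"])/c["fy"]*d,d],-1)
    W=(X-t)@R; W[d<=0]=np.nan; return W
def onplane(n,uv,z):
    c=manip.calibration(n); R=np.array(c["R"]);t=np.array(c["t"])
    uv=np.atleast_2d(uv).astype(float)
    r=np.stack([(uv[:,0]-c["cx"])/c["fx"],(uv[:,1]-c["cy"])/c["fy"],np.ones(len(uv))],-1)@R
    o=-R.T@t; return o+r*((z-o[2])/r[:,2])[:,None]
def proj(n,P):
    c=manip.calibration(n); X=np.array(c["R"])@np.array(P,float)+np.array(c["t"])
    return X[0]/X[2]*c["fx"]+c["cx"],X[1]/X[2]*c["fy"]+c["cy"]
def circ(P,r=None):
    c0=P.mean(0)
    if r: s=least_squares(lambda q:np.hypot(*(P-q).T)-r,c0,loss="soft_l1",f_scale=1.); return s.x,r,np.sqrt(np.mean(s.fun**2))
    s=least_squares(lambda q:np.hypot(*(P-q[:2]).T)-q[2],[*c0,30],loss="soft_l1",f_scale=1.); return s.x[:2],s.x[2],np.sqrt(np.mean(s.fun**2))
E
python3 - <<'E'
from h import *
d=np.load("pics/top0.npy");W=cloud("top",d);ds=np.load("pics/side0.npy");S=cloud("side",ds)
items=dict(coarse=(232,97,62),medium=(131,194,54),pan=(201,193,46),fine=(279,193,46),lid=(337,195,16),seat=(336,113,45))
for k,(u,v,h) in items.items():
    c=onplane("top",(u,v),h)[0]
    for n,C in(("top",W),("side",S)):
        near=np.hypot(C[...,0]-c[0],C[...,1]-c[1])<42
        z=C[near][:,2]
        m=near&(abs(C[...,2]-h)<(4 if k!='seat' else 4))
        P=C[m]; f=circ(P[:,:2]); 
        rr=np.hypot(*(P[:,:2]-f[0]).T)
        A=np.c_[P[:,:2]-f[0],np.ones(len(P))]; pl=np.linalg.lstsq(A,P[:,2],rcond=None)[0]
        print(k,n,"ray",c[:2].round(1),"fit",f[0].round(1),round(f[1],1),round(f[2],2),len(P),"zmax",np.round(np.percentile(z,[2,90,98,100]),1),"tilt",pl[:2].round(3),"outer c",((np.nanmin(P[:,:2],0)+np.nanmax(P[:,:2],0))/2).round(1),(np.ptp(P[:,:2],axis=0)).round(0))
E
```

```text
coarse top ray [670.5  14.3] fit [671.3  14.5] 27.7 1.28 143 zmax [-3.4 60.5 63.6 65.8] tilt [0.    0.001] outer c [671.5  15.4] [59. 57.]
coarse side ray [670.5  14.3] fit [672.2  17.3] 27.7 2.02 74 zmax [-3.6 58.  61.  64.7] tilt [ 0.005 -0.006] outer c [672.1  18.3] [58. 60.]
medium top ray [443.6 235.2] fit [444.9 236.1] 27.6 1.34 144 zmax [-3.8 52.4 55.6 59. ] tilt [-0.004  0.013] outer c [445.  236.4] [58. 59.]
medium side ray [443.6 235.2] fit [445.4 238.8] 27.9 1.64 128 zmax [-3.3 51.1 54.  55.3] tilt [ 0.003 -0.002] outer c [445.7 238.6] [60. 61.]
pan top ray [449.8  79.6] fit [450.1  79.6] 27.8 1.28 140 zmax [-3.7 44.6 48.2 51.2] tilt [ 0.004 -0.002] outer c [450.3  79.6] [60. 59.]
pan side ray [449.8  79.6] fit [450.8  82.1] 28.0 1.56 90 zmax [-3.9 42.9 45.5 49.8] tilt [-0.009  0.009] outer c [451.   82.4] [58. 59.]
fine top ray [452.8 -96.4] fit [453.4 -96.4] 27.7 1.22 135 zmax [-3.6 44.8 48.2 52. ] tilt [ 0.011 -0.002] outer c [454.1 -96.4] [58. 59.]
fine side ray [452.8 -96.4] fit [453.9 -93.8] 28.3 1.81 59 zmax [-4.2 41.9 44.7 47. ] tilt [0.002 0.005] outer c [454.3 -93.8] [58. 62.]
lid top ray [ 454.9 -232.2] fit [ 453.9 -232.2] 22.4 5.23 408 zmax [-3.2 19.6 52.7 55.5] tilt [ 0.005 -0.003] outer c [ 453.6 -231.3] [59. 59.]
lid side ray [ 454.9 -232.2] fit [ 454.6 -230.9] 22.5 6.84 128 zmax [-4.8 37.7 49.6 52.4] tilt [ 0.015 -0.01 ] outer c [ 455.  -226.3] [60. 53.]
seat top ray [ 642.3 -226.2] fit [ 643.9 -227.3] 27.8 1.54 139 zmax [31.2 44.  47.  52.8] tilt [0.005 0.019] outer c [ 644.1 -227.4] [60. 59.]
seat side ray [ 642.3 -226.2] fit [ 644.5 -224. ] 27.9 1.95 47 zmax [30.2 42.3 44.6 47.5] tilt [-0.004  0.003] outer c [ 644.4 -225.1] [59. 61.]
```

Rim heights agree with the mesh reading: 62 mm is coarse, 54 mm is medium, and the two 46 mm cups are the pan and the fine sieve. The cameras differ by about 2.5 mm in y, and I'll resolve that once the pan is in hand. First I turn the tool to yaw 0.

Request:
arm_command:
  steps:
    - [1,[0,0,0],0.12]
    - [1,[0,0,0],0.12]
    - [1,[0,0,0],0.12]
    - [1,[0,0,0],0.12]
    - [1,[0,0,0],0.12]
  force: 15

```text
clock: 0.52
eef_pos: [198.7, -512.7, 205.1]
eef_rot: [3.141, 0.001, -1.807]
wrist_force: [0.2, -0.4, 0.1]
finger_gap: 94.5
```

Request:
arm_command:
  steps:
    - [1,[0,0,0],0.12]
    - [1,[0,0,0],0.12]
    - [1,[0,0,0],0.12]
    - [1,[0,0,0],0.12]
    - [1,[0,0,0],0.12]

```text
clock: 0.93
eef_pos: [198.8, -512.7, 205.1]
eef_rot: [3.141, 0.0, -2.407]
wrist_force: [-0.1, 0.3, -0.1]
finger_gap: 94.0
```

Request:
arm_command:
  steps:
    - [1,[0,0,0],-0.12]
    - [1,[0,0,0],-0.12]
    - [1,[0,0,0],-0.12]
    - [1,[0,0,0],-0.12]
    - [1,[0,0,0],-0.12]

```text
clock: 1.35
eef_pos: [198.7, -512.7, 205.1]
eef_rot: [3.141, 0.001, -1.795]
wrist_force: [-0.3, 0.1, 1.1]
finger_gap: 94.0
```

Request:
arm_command:
  steps:
    - [1,[0,0,0],-0.12]
    - [1,[0,0,0],-0.116]
    - [1,[-2,-1,0],0]
    - [1,[-3.5,-1.5,0],0]
    - [1,[-3.5,-1.5,0],0]

```text
clock: 1.77
eef_pos: [238.1, -421.5, 204.7]
eef_rot: [3.141, 0.001, -1.566]
wrist_force: [1.8, -0.3, 0.4]
finger_gap: 94.1
```

Request:
arm_command:
  steps:
    - [1,[-3.5,-1.5,0],0]
    - [1,[-3.5,-1.5,0],0]
    - [1,[-3.5,-1.5,0],0]
    - [1,[-3.5,-1.5,0],0]
    - [1,[-3.5,-1.5,0],0]

```text
clock: 2.18
eef_pos: [312.4, -245.4, 205.3]
eef_rot: [3.142, 0.0, -1.565]
wrist_force: [0.6, -0.8, 0.8]
finger_gap: 93.7
```

Request:
arm_command:
  steps:
    - [1,[-3.5,-1.5,0],0]
    - [1,[-3.5,-1.5,0],0]
    - [1,[-3.5,-1.5,0],0]
    - [1,[-3.5,-1.5,0],0]
    - [1,[-3.5,-1.5,0],0]

```text
clock: 2.6
eef_pos: [386.4, -69.8, 205.5]
eef_rot: [-3.141, -0.0, -1.565]
wrist_force: [-0.1, -0.2, 0.5]
finger_gap: 94.2
```

Request:
arm_command:
  steps:
    - [1,[-3.77,-1.6,0],0]
    - [1,[-3.77,-1.6,0],0]
    - [1,[-3.77,-1.6,0],0]
    - [1,[-3.77,-1.6,0],0]
    - [1,[0,0,2],0]

```text
clock: 3.02
eef_pos: [451.9, 84.7, 187.6]
eef_rot: [-3.137, 0.001, -1.56]
wrist_force: [0.9, -0.7, 1.0]
finger_gap: 94.3
```

Request:
arm_command:
  steps:
    - [1,[0,0,3.5],0]
    - [1,[0,0,3.5],0]
    - [1,[0,0,3],0]
    - [1,[0,0,1.5],0]
    - [1,[0,0,0],0]

```text
clock: 3.43
eef_pos: [447.4, 79.3, 67.3]
eef_rot: [3.136, -0.001, -1.565]
wrist_force: [-0.6, 1.2, -0.6]
finger_gap: 94.2
```

Request:
arm_command:
  steps:
    - [1,[0,-0.1,2],0]
    - [1,[0,-0.1,2],0]
    - [1,[0,0,1],0]
    - [1,[0,0,0.3],0]
    - [1,[0,0,0],0]

```text
clock: 3.85
eef_pos: [451.4, 79.4, 17.8]
eef_rot: [3.141, -0.0, -1.565]
wrist_force: [0.1, -0.4, 0.3]
finger_gap: 93.9
```

Run:
```python
from h import *
p,d=manip.camera("side"); cv2.imwrite("pics/s1.png",p[:,:,::-1])
print(manip.read_state()["eef_pos"])
```

```text
[451.76274584  79.49143661  18.28191264]
```

View pics/s1.png

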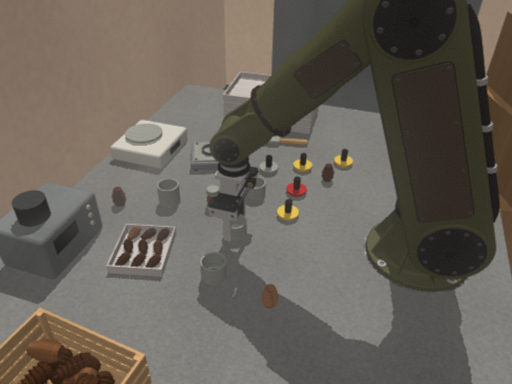

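The side view shows the fingers straddling the pan at about (235,228). I lower 4 mm more and close.

Request:
arm_command:
  steps:
    - [1,[0,0.1,0.4],0]
    - [1,[0,0,0],0]
    - [0.4,[0,0,0],0]
    - [0.4,[0,0,0],0]
    - [0.4,[0,0,0],0]
  force: 15

```text
clock: 4.32
eef_pos: [450.5, 79.5, 13.7]
eef_rot: [-3.141, 0.0, -1.565]
wrist_force: [0.7, -0.2, 0.3]
finger_gap: 76.9
```

Request:
arm_command:
  steps:
    - [0.4,[0,0,0],0]
    - [0.4,[0,0,0],0]
    - [0.4,[0,0,0],0]

```text
clock: 4.57
eef_pos: [450.4, 79.5, 13.5]
eef_rot: [-3.141, 0.0, -1.565]
wrist_force: [0.1, 0.3, 1.6]
finger_gap: 61.0
```

Request:
arm_command:
  steps:
    - [0.4,[0,0,0],0]
    - [0.4,[0,0,0],0]
    - [0.4,[0,0,-2],0]
    - [0.4,[0,0,-3],0]
    - [0.4,[0,0,-3],0]

```text
clock: 4.98
eef_pos: [449.6, 79.4, 93.9]
eef_rot: [3.139, -0.0, -1.565]
wrist_force: [0.3, 0.2, -0.5]
finger_gap: 60.4
```

Request:
arm_command:
  steps:
    - [0.4,[0,0,-1],0]
    - [0.4,[0,0,0],0]
    - [0.4,[0,0,0],0]
    - [0.4,[0,0,0],0]

```text
clock: 5.32
eef_pos: [449.6, 79.4, 101.9]
eef_rot: [3.139, -0.0, -1.565]
wrist_force: [-0.1, 0.3, -0.8]
finger_gap: 60.1
```

Run:
```python
from h import *
print(manip.read_state()["eef_pos"])
o=[]
for n in("side","top"):
    p,d=manip.camera(n); np.save(f"pics/{n}2.npy",d);cv2.imwrite(f"pics/{n}2.png",p[:,:,::-1])
    s=manip.read_state()["eef_pos"]; u,v=map(int,proj(n,s+[0,0,19])); print(n,u,v)
    c=p[v-40:v+40,u-50:u+50,::-1]; o.append(cv2.resize(c,(400,320),interpolation=cv2.INTER_CUBIC))
cv2.imwrite("pics/z2.png",np.hstack(o))
```

```text
[449.59214983  79.36935695 101.88860796]
side 234 196
top 197 187
```

View pics/z2.png

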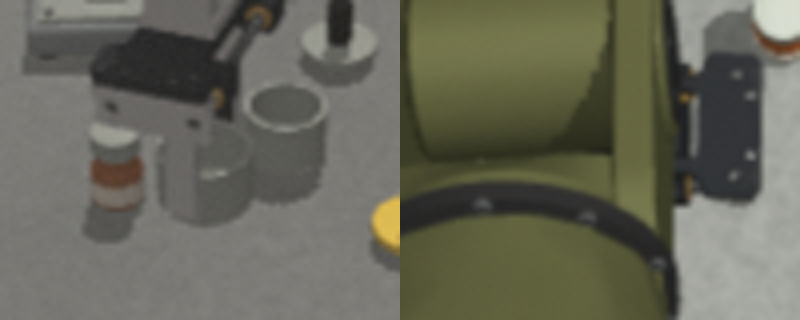

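Run:
```python
from h import *
c=manip.calibration("side");print("cam",-(np.array(c["R"]).T@np.array(c["t"])).round())
d=np.load("pics/side2.npy");S=cloud("side",d);T=np.array([449.6,79.4,101.9]); p=cv2.imread("pics/side2.png")
ub=T[2]-14.
near=np.hypot(S[...,0]-T[0],S[...,1]-T[1])<45
for lo,hi in((ub+9,ub+20),(ub+20,ub+32),(ub+32,ub+43),(ub+43,ub+50)):
    m=near&(S[...,2]>lo)&(S[...,2]<hi); P=S[m]; print(lo,len(P)); 
    print((P[:,:2]-T[:2]).round(0)[:60:2].tolist())
```

```text
cam [140. 891. 792.]
96.9 87
[[11.0, -25.0], [12.0, -27.0], [6.0, -26.0], [1.0, -26.0], [10.0, -23.0], [6.0, -26.0], [0.0, -25.0], [-5.0, -25.0], [-11.0, -24.0], [8.0, -24.0], [4.0, -28.0], [-3.0, -23.0], [-7.0, -26.0], [10.0, -21.0], [5.0, -22.0], [-0.0, -23.0], [8.0, -16.0], [4.0, -21.0], [23.0, 20.0], [24.0, 18.0], [-28.0, 3.0], [24.0, 19.0], [-28.0, 12.0], [20.0, 20.0], [-24.0, 13.0], [-27.0, 8.0], [-19.0, 21.0], [-23.0, 18.0], [-26.0, 12.0], [-9.0, 30.0]]
107.9 123
[[4.0, -27.0], [-2.0, -27.0], [3.0, -26.0], [-2.0, -27.0], [10.0, -24.0], [6.0, -26.0], [-0.0, -24.0], [-5.0, -24.0], [-12.0, -22.0], [2.0, -22.0], [-1.0, -28.0], [-7.0, -28.0], [-15.0, -20.0], [-8.0, -24.0], [-15.0, -19.0], [-14.0, -22.0], [22.0, 21.0], [-29.0, -3.0], [-27.0, 7.0], [-29.0, -3.0], [18.0, 25.0], [-28.0, 2.0], [23.0, 20.0], [-22.0, 16.0], [-26.0, 11.0], [-29.0, 5.0], [-8.0, 25.0], [-13.0, 25.0], [-20.0, 23.0], [-22.0, 16.0]]
119.9 117
[[-8.0, -39.0], [-8.0, -39.0], [-0.0, -24.0], [-5.0, -26.0], [1.0, -27.0], [-5.0, -26.0], [-11.0, -24.0], [-0.0, -23.0], [-5.0, -25.0], [-10.0, -26.0], [-5.0, -24.0], [-11.0, -25.0], [-18.0, -18.0], [-11.0, -22.0], [-17.0, -20.0], [-18.0, -18.0], [27.0, 2.0], [-29.0, -2.0], [-29.0, 5.0], [22.0, 21.0], [-27.0, 8.0], [-29.0, -2.0], [19.0, 23.0], [-26.0, 12.0], [-29.0, 6.0], [-19.0, 20.0], [-23.0, 17.0], [-26.0, 11.0], [18.0, 26.0], [-16.0, 26.0]]
130.9 88
[[-8.0, -40.0], [2.0, -31.0], [-8.0, -41.0], [2.0, -30.0], [-2.0, -33.0], [-9.0, -29.0], [4.0, -28.0], [-1.0, -29.0], [-5.0, -32.0], [3.0, -26.0], [-5.0, -24.0], [-10.0, -25.0], [-11.0, -23.0], [-14.0, -22.0], [-18.0, -18.0], [28.0, 4.0], [-24.0, -15.0], [-23.0, -10.0], [26.0, 10.0], [24.0, 14.0], [-28.0, -4.0], [20.0, 18.0], [-29.0, -2.0], [19.0, 22.0], [-29.0, 5.0], [-25.0, 8.0], [17.0, 27.0], [-22.0, 14.0], [-15.0, 23.0], [-18.0, 19.0]]
```

```bash
cat >> h.py <<'E'
def held(S,T,h,lo=-5,hi=None):
    """held cup: T tcp, underside at T.z-14; fit axis x,y from side cloud"""
    ub=T[2]+lo; 
    near=(np.hypot(S[...,0]-T[0],S[...,1]-T[1])<40)&(S[...,2]>ub)&(S[...,2]<T[2]-14+h-2)
    P=S[near][:,:2]-T[:2]
    O=P[(P[:,1]>-6)&(P[:,1]<32)&(abs(P[:,0])>11)&(np.hypot(*P.T)>23)]; I=P[(P[:,1]<-12)&(P[:,1]>-30)&(abs(P[:,0])<18)]
    f=lambda q:np.r_[np.hypot(*(O-q).T)-30,np.hypot(*(I-q).T)-26]
    s=least_squares(f,[0,0],loss="soft_l1"); so=least_squares(lambda q:np.hypot(*(O-q).T)-30,[0,0],loss="soft_l1")
    return s.x.round(2),so.x.round(2),len(O),len(I),np.std(f(s.x)).round(2)
E
python3 - <<'E'
from h import *
d=np.load("pics/side2.npy");S=cloud("side",d);T=np.array([449.6,79.4,101.9])
print(held(S,T,46)); 
d=np.load("pics/side0.npy");S=cloud("side",d)
print("before, rel to fit",held(S,np.array([450.5,81.,14]),46))
E
```

```text
(array([ 1.3 , -0.16]), array([ 1.28, -0.35]), 154, 96, np.float64(1.59))
before, rel to fit (array([ 0.82, -0.07]), array([ 0.8 , -0.53]), 167, 139, np.float64(2.16))
```

Request:
arm_command:
  steps:
    - [0.4,[2,-1.3,-0.5],0.006]
    - [0.4,[3,-1.9,-0.5],0]
    - [0.4,[3.2,-2.05,0],0]
    - [0.4,[3.2,-2.05,0],0]
    - [0.4,[3.2,-2.05,0],0]

```text
clock: 5.83
eef_pos: [544.3, -68.1, 112.3]
eef_rot: [3.14, 0.0, -1.571]
wrist_force: [0.7, 0.8, -1.0]
finger_gap: 60.3
```

Request:
arm_command:
  steps:
    - [0.4,[3.2,-2.05,0],0]
    - [0.4,[3.2,-2.05,0],0]
    - [0.4,[3.2,-2.05,0],0]
    - [0.4,[3.2,-2.0,0],0]
    - [0.4,[2,-1.2,0],0]

```text
clock: 6.25
eef_pos: [638.0, -217.4, 111.4]
eef_rot: [3.14, 0.0, -1.572]
wrist_force: [-0.5, -0.4, -0.1]
finger_gap: 60.3
```

Request:
arm_command:
  steps:
    - [0.4,[1.3,-0.7,0],0]
    - [0.4,[0,0,0],0]
    - [0.4,[0,0,0],0]

```text
clock: 6.5
eef_pos: [643.8, -227.6, 111.5]
eef_rot: [3.139, 0.001, -1.572]
wrist_force: [0.1, 0.3, -0.2]
finger_gap: 60.2
```

Request:
arm_command:
  steps:
    - [0.4,[-0.04,-0.04,2],0]
    - [0.4,[0,0,1.5],0]
    - [0.4,[0,0,1],0]
    - [0.4,[0,0,0],0]
    - [0.4,[0,0,0],0]

```text
clock: 6.92
eef_pos: [644.6, -226.4, 68.4]
eef_rot: [3.141, 0.0, -1.57]
wrist_force: [0.1, 0.5, 0.1]
finger_gap: 60.5
```

```bash
cat >> h.py <<'E'
def look(tag,P,w=50,z=0):
    o=[]
    for n in("side","top"):
        p,d=manip.camera(n); np.save(f"pics/{n}{tag}.npy",d);cv2.imwrite(f"pics/{n}{tag}.png",p[:,:,::-1])
        u,v=map(int,proj(n,P)); u=min(max(u,w),511-w); v=min(max(v,w),383-w)
        o.append(cv2.resize(p[v-w:v+w,u-w:u+w,::-1],(400,400),interpolation=cv2.INTER_CUBIC))
    cv2.imwrite(f"pics/z{tag}.png",np.hstack(o)); print(manip.read_state()["eef_pos"].round(1),manip.read_state()["clock"])
E
python3 -c "
from h import *
look('3',[644,-227,60],40)
S=cloud('side',np.load('pics/side3.npy'));T=manip.read_state()['eef_pos'];print(held(S,T,46))"
```

```text
[ 645.2 -227.    69.6] 7.0167
(array([0.78, 0.27]), array([ 0.62, -0.3 ]), 109, 69, np.float64(2.48))
```

View pics/z3.png

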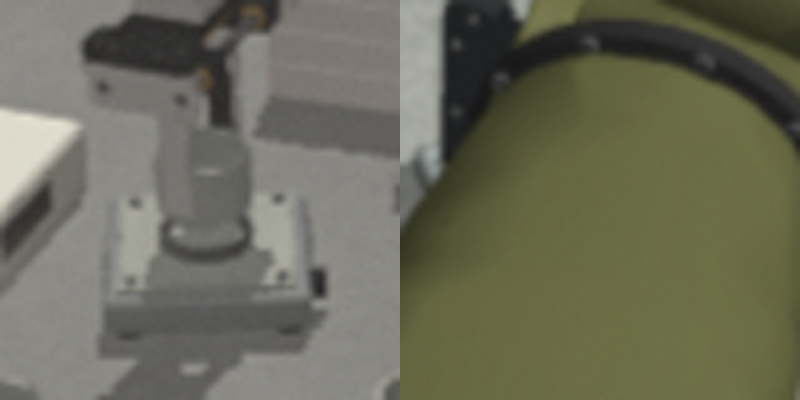

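The side view shows the pan centred over the dark collar (zoom about (205,235)). I lower it and watch the force.

Request:
arm_command:
  steps:
    - [0.4,[0,0.1,0.6],0]
    - [0.4,[0,0,0.4],0]
    - [0.4,[0,0,0.3],0]
    - [0.4,[0,0,0.2],0]
    - [0.4,[0,0,0],0]

```text
clock: 7.43
eef_pos: [643.6, -227.0, 52.8]
eef_rot: [3.141, 0.0, -1.571]
wrist_force: [-0.0, -0.7, -0.6]
finger_gap: 60.5
```

No contact 6 mm into the collar, so I continue to the seat.

Request:
arm_command:
  steps:
    - [0.4,[0,-0.05,0.1],0]
    - [0.4,[0,0,0.1],0]
    - [0.4,[0,0,0.05],0]
    - [0.4,[0,0,0],0]

```text
clock: 7.77
eef_pos: [644.3, -227.1, 50.9]
eef_rot: [3.142, 0.0, -1.571]
wrist_force: [-0.8, -0.6, -1.3]
finger_gap: 60.5
```

Request:
arm_command:
  steps:
    - [0.4,[0,0,0.1],0]
    - [0.4,[0,0,0.05],0]
    - [0.4,[0,0,0],0]
    - [0.4,[0,0,0],0]

```text
clock: 8.1
eef_pos: [644.4, -227.1, 50.5]
eef_rot: [-3.141, -0.0, -1.571]
wrist_force: [-4.2, 2.4, 7.2]
finger_gap: 60.0
```

Contact came at z 50.5, exactly as predicted for seated. I release.

Request:
arm_command:
  steps:
    - [1,[0,0,0],0]
    - [1,[0,0,0],0]
    - [1,[0,0,0],0]
    - [1,[0,0,0],0]
    - [1,[0,0,-1],0]

```text
clock: 8.52
eef_pos: [643.4, -226.7, 57.6]
eef_rot: [3.139, 0.001, -1.571]
wrist_force: [-0.5, 0.2, -0.5]
finger_gap: 90.3
```

Request:
arm_command:
  steps:
    - [1,[0,0,-2.5],0]
    - [1,[0,0,-3.5],0]
    - [1,[0,0,-3],0]
    - [1,[-3,2,0],0]
    - [1,[-3,3,0],0]

```text
clock: 8.93
eef_pos: [595.9, -167.9, 151.8]
eef_rot: [-3.137, -0.001, -1.572]
wrist_force: [0.9, -0.2, -0.1]
finger_gap: 93.8
```

Request:
arm_command:
  steps:
    - [1,[-2,3.5,0],0]
    - [1,[-2,3.5,0],0]
    - [1,[-2,3.5,0],0]
    - [1,[-1,3,0],0]
    - [1,[0,0,0],0]

```text
clock: 9.35
eef_pos: [456.0, -95.8, 150.0]
eef_rot: [3.141, 0.0, -1.57]
wrist_force: [-0.8, 0.6, -0.1]
finger_gap: 93.9
```

```bash
cat >> h.py <<'E'
def rim(n,tag,c,h,dz=4,r=28):
    C=cloud(n,np.load(f"pics/{n}{tag}.npy")); m=(np.hypot(C[...,0]-c[0],C[...,1]-c[1])<38)&(abs(C[...,2]-h)<dz)
    P=C[m]; f=circ(P[:,:2]); A=np.c_[P[:,:2]-f[0],np.ones(len(P))]; pl=np.linalg.lstsq(A,P[:,2],rcond=None)[0]
    return n,f[0].round(1),round(f[1],1),len(P),"z,tilt",pl.round(3)
E
python3 -c "
from h import *
look('4',[644,-227,60],40)
for n in('top','side'): print(rim(n,'4',(644,-227),83)); print('fine',rim(n,'4',(453,-96),46))"
```

```text
[460.  -97.5 150.8] 9.45
('top', array([ 643.5, -227.9]), np.float64(27.8), 151, 'z,tilt', array([1.0000e-02, 1.7000e-02, 8.2602e+01]))h.py:18: RuntimeWarning: Mean of empty slice.
  c0=P.mean(0)
  ret = um.true_divide(
Traceback (most recent call last):
  File "h.py", line 39, in rim
    P=C[m]; f=circ(P[:,:2]); A=np.c_[P[:,:2]-f[0],np.ones(len(P))]; pl=np.linalg.lstsq(A,P[:,2],rcond=None)[0]
              ~~~~^^^^^^^^^
  File "h.py", line 20, in circ
    s=least_squares(lambda q:np.hypot(*(P-q[:2]).T)-q[2],[*c0,30],loss="soft_l1",f_scale=1.); return s.x[:2],s.x[2],np.sqrt(np.mean(s.fun**2))
ValueError: Initial guess is outside of provided bounds
```

View pics/z4.png

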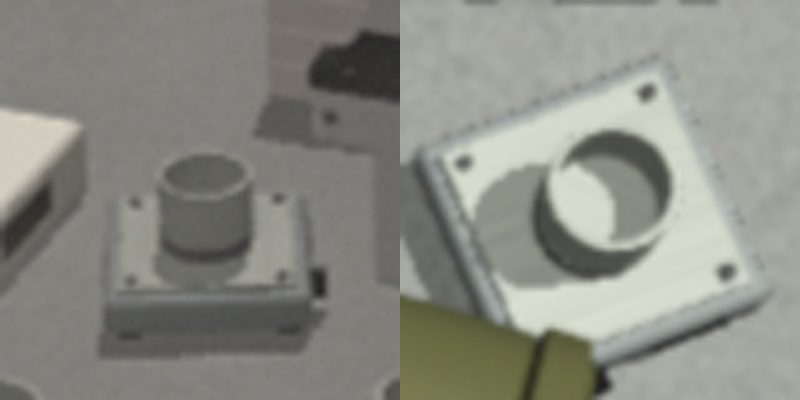

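The pan sits level in the collar, rim z 82.6 as expected. Fine sieve next.

Request:
arm_command:
  steps:
    - [1,[-0.05,0.5,2],0]
    - [1,[0,0,3.5],0]
    - [1,[0,0,3.5],0]
    - [1,[0,0,2.5],0]
    - [1,[0,0,0],0]

```text
clock: 9.87
eef_pos: [453.5, -96.9, 30.5]
eef_rot: [3.135, 0.002, -1.571]
wrist_force: [-0.3, 0.3, -0.8]
finger_gap: 93.9
```

Request:
arm_command:
  steps:
    - [1,[0,0,1],0]
    - [1,[0,0,0],0]

```text
clock: 10.03
eef_pos: [455.5, -97.4, 24.4]
eef_rot: [-3.141, -0.0, -1.571]
wrist_force: [-0.4, -0.4, 0.2]
finger_gap: 93.7
```

Request:
arm_command:
  steps:
    - [1,[-0.05,0.1,1.0],0]
    - [1,[0,0,0],0]
    - [1,[0,0,0],0]

```text
clock: 10.28
eef_pos: [454.1, -96.7, 14.8]
eef_rot: [-3.141, -0.0, -1.571]
wrist_force: [0.4, -0.3, 0.1]
finger_gap: 94.0
```

Request:
arm_command:
  steps:
    - [0.4,[0,0,0.05],0]
    - [0.4,[0,0,0],0]
    - [0.4,[0,0,0],0]
    - [0.4,[0,0,0],0]
    - [0.4,[0,0,0],0]

```text
clock: 10.7
eef_pos: [453.9, -96.6, 14.1]
eef_rot: [-3.141, -0.0, -1.571]
wrist_force: [1.1, -0.2, 0.1]
finger_gap: 64.5
```

Request:
arm_command:
  steps:
    - [0.4,[0,0,0],0]
    - [0.4,[0,0,0],0]
    - [0.4,[0,0,0],0]
    - [0.4,[0,0,0],0]

```text
clock: 11.03
eef_pos: [453.9, -96.6, 14.0]
eef_rot: [-3.141, -0.0, -1.571]
wrist_force: [0.2, 1.5, 3.2]
finger_gap: 60.0
```

Request:
arm_command:
  steps:
    - [0.4,[0,0,-2],0]
    - [0.4,[0,0,-3.5],0]
    - [0.4,[0,0,-3.5],0]
    - [0.4,[1,-1.5,-2],0]
    - [0.4,[2,-3,-1],0]

```text
clock: 11.45
eef_pos: [499.0, -126.1, 137.4]
eef_rot: [-3.138, -0.001, -1.57]
wrist_force: [0.4, -0.7, -0.8]
finger_gap: 59.9
```

Request:
arm_command:
  steps:
    - [0.4,[2.4,-3.4,0],0]
    - [0.4,[2.4,-3.4,0],0]
    - [0.4,[2.4,-3.4,0],0]
    - [0.4,[1.9,-2.7,0],0]
    - [0.4,[0.9,-1.5,0],0]

```text
clock: 11.87
eef_pos: [644.4, -228.7, 132.6]
eef_rot: [3.141, 0.0, -1.572]
wrist_force: [0.6, 0.2, -0.8]
finger_gap: 59.7
```

Request:
arm_command:
  steps:
    - [0.4,[0,0,0],0]
    - [0.4,[0,0,0],0]
    - [0.4,[0,0,0],0]

```text
clock: 12.12
eef_pos: [642.2, -226.2, 133.5]
eef_rot: [3.141, 0.0, -1.571]
wrist_force: [0.6, 0.5, -0.5]
finger_gap: 59.7
```

Request:
arm_command:
  steps:
    - [0.4,[0.1,-0.15,1.5],0]
    - [0.4,[0,0,1],0]
    - [0.4,[0,0,0.4],0]
    - [0.4,[0,0,0],0]
    - [0.4,[0,0,0],0]

```text
clock: 12.53
eef_pos: [644.2, -227.4, 105.2]
eef_rot: [3.142, 0.0, -1.571]
wrist_force: [-1.1, -1.1, -1.0]
finger_gap: 60.0
```

```bash
python3 -c "
from h import *
look('5',[644,-227,90],40)
S=cloud('side',np.load('pics/side5.npy'));T=manip.read_state()['eef_pos'];print(held(S,T,46))"
```

```text
[ 644.5 -227.6  105.8] 12.6333
(array([0.95, 0.43]), array([0.92, 0.11]), 109, 71, np.float64(2.17))
```

View pics/z5.png

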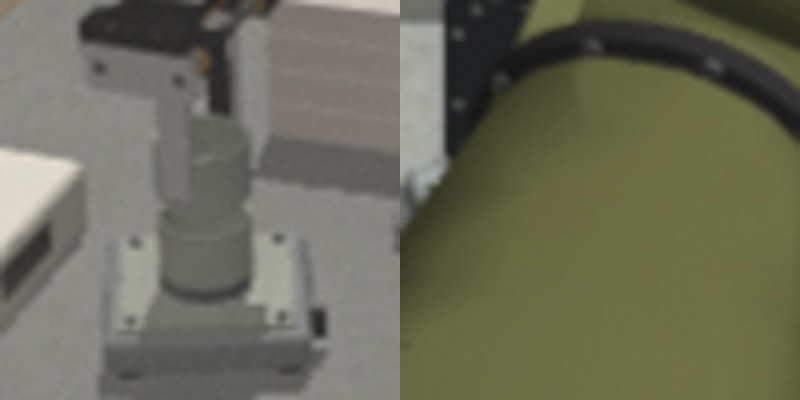

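The sieve hangs in line with the pan below (both centred near zoom column 205). Lowering.

Request:
arm_command:
  steps:
    - [0.4,[0,0.03,0.5],0]
    - [0.4,[0,0,0.4],0]
    - [0.4,[0,0,0.3],0]
    - [0.4,[0,0,0.2],0]
    - [0.4,[0,0,0],0]

```text
clock: 13.05
eef_pos: [643.8, -227.6, 90.2]
eef_rot: [3.141, 0.0, -1.571]
wrist_force: [0.3, 0.6, -0.8]
finger_gap: 59.8
```

Request:
arm_command:
  steps:
    - [0.4,[0,0,0.1],0]
    - [0.4,[0,0,0.1],0]
    - [0.4,[0,0,0],0]
    - [0.4,[0,0,0],0]

```text
clock: 13.38
eef_pos: [644.2, -227.7, 89.1]
eef_rot: [-3.141, -0.0, -1.571]
wrist_force: [-0.0, -0.7, -0.8]
finger_gap: 59.8
```

Request:
arm_command:
  steps:
    - [0.4,[0,0,0.1],0]
    - [0.4,[0,0,0.05],0]
    - [0.4,[0,0,0],0]
    - [0.4,[0,0,0],0]

```text
clock: 13.72
eef_pos: [644.3, -227.7, 89.1]
eef_rot: [-3.14, -0.001, -1.571]
wrist_force: [-5.1, 3.2, 10.3]
finger_gap: 59.5
```

Request:
arm_command:
  steps:
    - [1,[0,0,0],0]
    - [1,[0,0,0],0]
    - [1,[0,0,0],0]
    - [1,[0,0,0],0]
    - [1,[0,0,-1],0]

```text
clock: 14.13
eef_pos: [643.2, -227.3, 95.5]
eef_rot: [3.138, 0.001, -1.571]
wrist_force: [-0.0, -0.1, -0.8]
finger_gap: 89.7
```

Request:
arm_command:
  steps:
    - [1,[0,0,-2.5],0]
    - [1,[0,0,-3],0]
    - [1,[-1.5,0.6,-1],0]
    - [1,[-3,1.2,0],0]
    - [1,[-3.5,1.5,0],0]

```text
clock: 14.55
eef_pos: [611.0, -148.0, 163.7]
eef_rot: [-3.14, -0.001, -1.573]
wrist_force: [1.0, 1.1, -0.5]
finger_gap: 93.8
```

Request:
arm_command:
  steps:
    - [1,[-3.5,1.5,0],0]
    - [1,[-3.5,1.5,0],0]
    - [1,[-3.5,1.5,0],0]
    - [1,[-3.5,1.5,0],0]
    - [1,[-3.5,1.5,0],0]

```text
clock: 14.97
eef_pos: [535.2, 28.8, 163.3]
eef_rot: [-3.141, 0.0, -1.571]
wrist_force: [0.4, 0.3, 0.1]
finger_gap: 93.8
```

Request:
arm_command:
  steps:
    - [1,[-3.5,1.5,0],0]
    - [1,[-3.5,1.5,0],0]
    - [1,[-3.5,1.5,0],0]
    - [1,[-3.5,1.5,0],0]
    - [1,[-3.5,1.5,0],0]

```text
clock: 15.38
eef_pos: [460.2, 204.0, 163.4]
eef_rot: [-3.141, 0.0, -1.571]
wrist_force: [0.9, 0.1, -0.8]
finger_gap: 94.1
```

```bash
python3 -c "
from h import *
look('6',[644,-227,90],40)
print(rim('top','6',(644,-227),121));print(rim('side','6',(644,-227),121))"
```

```text
[459.4 206.2 163.4] 15.4833
('top', array([ 642.9, -228.6]), np.float64(27.8), 166, 'z,tilt', array([-4.00000e-03, -6.00000e-03,  1.20666e+02]))h.py:18: RuntimeWarning: Mean of empty slice.
  c0=P.mean(0)
  ret = um.true_divide(
Traceback (most recent call last):
  File "h.py", line 39, in rim
    P=C[m]; f=circ(P[:,:2]); A=np.c_[P[:,:2]-f[0],np.ones(len(P))]; pl=np.linalg.lstsq(A,P[:,2],rcond=None)[0]
              ~~~~^^^^^^^^^
  File "h.py", line 20, in circ
    s=least_squares(lambda q:np.hypot(*(P-q[:2]).T)-q[2],[*c0,30],loss="soft_l1",f_scale=1.); return s.x[:2],s.x[2],np.sqrt(np.mean(s.fun**2))
ValueError: Initial guess is outside of provided bounds
```

View pics/z6.png

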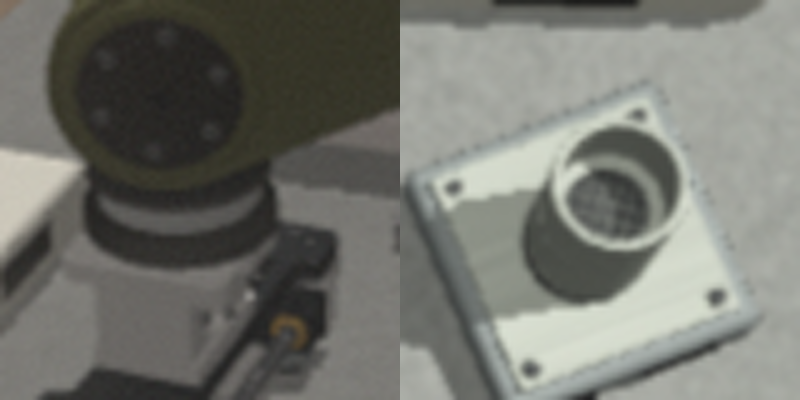

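The fine sieve is home: rim z 120.7, level. On to the medium sieve.

Request:
arm_command:
  steps:
    - [1,[-2.0,0.9,0],0]
    - [1,[-1.0,0.5,2],0]
    - [1,[0,0,3.5],0]
    - [1,[0,0,3.5],0]
    - [1,[0,0,0],0]

```text
clock: 15.9
eef_pos: [444.6, 231.0, 67.7]
eef_rot: [3.134, -0.003, -1.571]
wrist_force: [0.2, -0.1, -1.4]
finger_gap: 93.9
```

Request:
arm_command:
  steps:
    - [1,[0,0,0],0]
    - [1,[0,0,0],0]

```text
clock: 16.07
eef_pos: [448.3, 232.5, 74.6]
eef_rot: [-3.14, 0.001, -1.571]
wrist_force: [0.2, 0.4, 1.0]
finger_gap: 93.8
```

Request:
arm_command:
  steps:
    - [1,[-0.35,0.2,2],0]
    - [1,[0,0,2],0]
    - [1,[0,0,1.2],0]
    - [1,[0,0,0],0]
    - [1,[0,0,0],0]

```text
clock: 16.48
eef_pos: [446.1, 236.1, 22.2]
eef_rot: [-3.14, 0.001, -1.571]
wrist_force: [1.4, 0.3, 0.2]
finger_gap: 94.1
```

Request:
arm_command:
  steps:
    - [1,[0,0.1,0.4],0]
    - [0.4,[0,0,0],0]
    - [0.4,[0,0,0],0]
    - [0.4,[0,0,0],0]
    - [0.4,[0,0,0],0]

```text
clock: 16.9
eef_pos: [444.3, 236.0, 16.9]
eef_rot: [-3.141, 0.0, -1.571]
wrist_force: [-0.1, -0.1, -0.6]
finger_gap: 70.6
```

Request:
arm_command:
  steps:
    - [0.4,[0,0,0],0]
    - [0.4,[0,0,0],0]
    - [0.4,[0,0,0],0]
    - [0.4,[0,0,0],0]
    - [0.4,[0,0,0],0]

```text
clock: 17.32
eef_pos: [444.3, 236.0, 16.6]
eef_rot: [-3.141, 0.0, -1.571]
wrist_force: [-1.0, -0.2, 3.3]
finger_gap: 59.1
```

Request:
arm_command:
  steps:
    - [0.4,[0,0,-2],0]
    - [0.4,[0,0,-3.5],0]
    - [0.4,[0,0,-3.5],0]
    - [0.4,[0,0,-3.5],0]
    - [0.4,[1.5,-0.6,-2],0]

```text
clock: 17.73
eef_pos: [450.3, 222.3, 164.9]
eef_rot: [-3.139, 0.001, -1.569]
wrist_force: [0.6, 0.5, -1.1]
finger_gap: 59.1
```

Request:
arm_command:
  steps:
    - [0.4,[3,-1.3,0],0]
    - [0.4,[3.5,-1.5,0],0]
    - [0.4,[3.5,-1.5,0],0]
    - [0.4,[3.5,-1.5,0],0]
    - [0.4,[3.5,-1.5,0],0]

```text
clock: 18.15
eef_pos: [523.3, 49.0, 161.2]
eef_rot: [3.141, -0.0, -1.571]
wrist_force: [1.0, 1.2, -1.7]
finger_gap: 59.0
```

Request:
arm_command:
  steps:
    - [0.4,[3.5,-1.5,0],0]
    - [0.4,[3.5,-1.5,0],0]
    - [0.4,[3.5,-1.5,0],0]
    - [0.4,[3.5,-1.5,0],0]
    - [0.4,[3.5,-1.5,0],0]

```text
clock: 18.57
eef_pos: [598.2, -126.1, 161.0]
eef_rot: [3.141, 0.0, -1.571]
wrist_force: [0.6, 0.9, -1.0]
finger_gap: 59.3
```

Request:
arm_command:
  steps:
    - [0.4,[3.5,-1.5,0],0]
    - [0.4,[3,-1.3,0],0]
    - [0.4,[0,0,0],0]
    - [0.4,[0,0,0],0]
    - [0.4,[0,0,0],0]

```text
clock: 18.98
eef_pos: [625.7, -188.7, 160.8]
eef_rot: [3.14, 0.001, -1.571]
wrist_force: [-0.4, 0.4, -0.9]
finger_gap: 59.0
```

Request:
arm_command:
  steps:
    - [0.4,[2.4,-1.1,0],0]
    - [0.4,[1.5,-0.6,0],0]
    - [0.4,[0,0,0.8],0]
    - [0.4,[0,0,0.5],0]
    - [0.4,[0,0,0],0]

```text
clock: 19.4
eef_pos: [642.3, -226.5, 146.7]
eef_rot: [3.139, 0.001, -1.57]
wrist_force: [0.0, 0.7, -1.2]
finger_gap: 59.4
```

Request:
arm_command:
  steps:
    - [0.4,[0,0,0],0]
    - [0.4,[0,0,0],0]

```text
clock: 19.57
eef_pos: [643.1, -227.1, 148.8]
eef_rot: [-3.141, -0.0, -1.57]
wrist_force: [-1.3, 0.4, -1.6]
finger_gap: 59.3
```

```bash
python3 -c "
from h import *
look('7',[644,-227,120],45)
S=cloud('side',np.load('pics/side7.npy'));T=manip.read_state()['eef_pos'];print(held(S,T,50))"
```

```text
[ 643.2 -227.6  149. ] 19.6667
(array([ 2.42, -0.04]), array([2.36, 0.06]), 126, 57, np.float64(1.99))
```

View pics/z7.png

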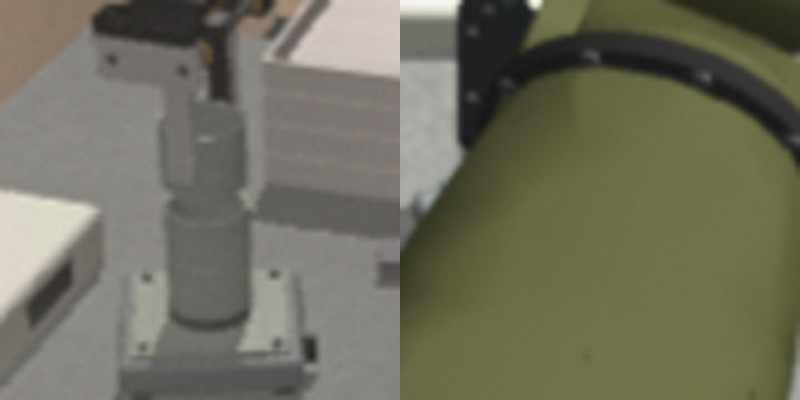

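The medium sieve hangs in line with the stack, with the same alignment as the fine sieve showed before it seated. Lowering.

Request:
arm_command:
  steps:
    - [0.4,[0,0,0.6],0]
    - [0.4,[0,0,0.5],0]
    - [0.4,[0,0,0.3],0]
    - [0.4,[0,0,0.2],0]
    - [0.4,[0,0,0],0]

```text
clock: 20.08
eef_pos: [642.8, -228.1, 131.7]
eef_rot: [3.141, 0.0, -1.571]
wrist_force: [0.4, 0.2, -0.9]
finger_gap: 58.9
```

Request:
arm_command:
  steps:
    - [0.4,[0,0,0.1],0]
    - [0.4,[0,0,0.1],0]
    - [0.4,[0,0,0],0]
    - [0.4,[0,0,0],0]

```text
clock: 20.42
eef_pos: [643.1, -228.2, 130.5]
eef_rot: [-3.141, -0.0, -1.571]
wrist_force: [0.9, -0.7, -1.2]
finger_gap: 59.1
```

Request:
arm_command:
  steps:
    - [0.4,[-0.04,0,0.1],0]
    - [0.4,[0,0,0.1],0]
    - [0.4,[0,0,0],0]
    - [0.4,[0,0,0],0]

```text
clock: 20.75
eef_pos: [643.3, -227.8, 129.6]
eef_rot: [-3.14, -0.0, -1.571]
wrist_force: [-2.5, 1.3, 6.3]
finger_gap: 59.8
```

Request:
arm_command:
  steps:
    - [1,[0,0,0],0]
    - [1,[0,0,0],0]
    - [1,[0,0,0],0]
    - [1,[0,0,0],0]
    - [1,[0,0,-1],0]

```text
clock: 21.17
eef_pos: [642.3, -227.4, 136.6]
eef_rot: [3.138, 0.001, -1.571]
wrist_force: [-0.4, 0.3, -0.6]
finger_gap: 88.9
```

Request:
arm_command:
  steps:
    - [1,[0,0,-2.5],0]
    - [1,[0,0,-2.5],0]
    - [1,[-1.5,0,-0.5],0]
    - [1,[-3,-0.4,0],0]
    - [1,[-3.7,-0.5,0],0]

```text
clock: 21.58
eef_pos: [651.9, -145.9, 194.2]
eef_rot: [-3.14, -0.0, -1.574]
wrist_force: [0.9, -0.0, -1.5]
finger_gap: 93.8
```

Request:
arm_command:
  steps:
    - [1,[-3.7,-0.5,0],0]
    - [1,[-3.7,-0.5,0],0]
    - [1,[-3.7,-0.5,0],0]
    - [1,[-3,-0.3,0],0]
    - [1,[-1.5,0,0],0]

```text
clock: 22.0
eef_pos: [670.0, 14.4, 193.5]
eef_rot: [-3.142, 0.0, -1.568]
wrist_force: [0.7, -0.2, -0.3]
finger_gap: 93.7
```

```bash
python3 -c "
from h import *
look('8',[644,-227,120],45)
print(rim('top','8',(643,-229),167))
try: print(rim('side','8',(644,-227),167))
except Exception as e: print('no side')" 2>/dev/null
```

```text
[669.9  12.8 193.5] 22.1
('top', array([ 643.3, -228.4]), np.float64(27.9), 189, 'z,tilt', array([-1.40000e-02, -5.00000e-03,  1.66778e+02]))
('side', array([ 644.8, -225.8]), np.float64(27.4), 51, 'z,tilt', array([-0.00000e+00, -1.30000e-02,  1.64855e+02]))
```

View pics/z8.png

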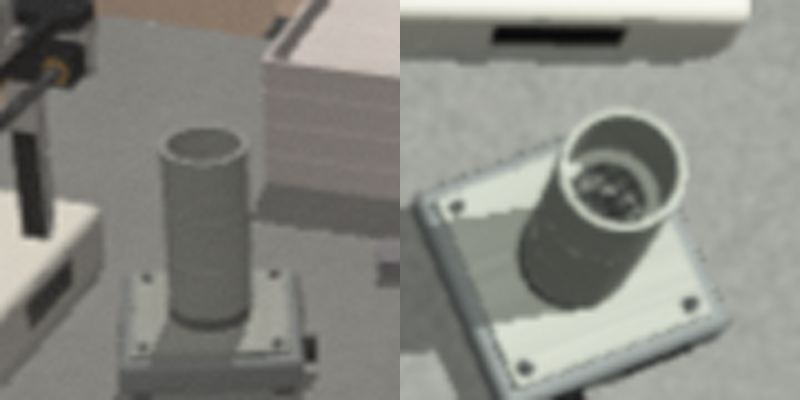

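The medium sieve is home: rim z 166.8. Now the coarse sieve.

Request:
arm_command:
  steps:
    - [1,[-0.15,-0.15,2.5],0]
    - [1,[0,0,3.5],0]
    - [1,[0,0,3.5],0]
    - [1,[0,0,2.5],0]
    - [1,[0,0,0],0]

```text
clock: 22.52
eef_pos: [668.8, 10.2, 67.6]
eef_rot: [3.133, 0.0, -1.573]
wrist_force: [-0.7, 1.1, -0.8]
finger_gap: 94.0
```

Request:
arm_command:
  steps:
    - [1,[0,0,0],0]
    - [1,[0,0,0],0]

```text
clock: 22.68
eef_pos: [672.5, 10.9, 75.7]
eef_rot: [-3.139, -0.0, -1.572]
wrist_force: [-0.4, -0.7, 1.0]
finger_gap: 93.9
```

Request:
arm_command:
  steps:
    - [1,[-0.35,0.1,2],0]
    - [1,[0,0,2],0]
    - [1,[0,0,1],0]
    - [1,[0,0,0],0]
    - [1,[0,0,0],0]

```text
clock: 23.1
eef_pos: [671.2, 15.0, 24.9]
eef_rot: [-3.14, -0.0, -1.571]
wrist_force: [0.8, -0.5, 0.4]
finger_gap: 94.1
```

Request:
arm_command:
  steps:
    - [1,[0.05,0,0.3],0]
    - [0.4,[0,0,0],0]
    - [0.4,[0,0,0],0]
    - [0.4,[0,0,0],0]
    - [0.4,[0,0,0],0]

```text
clock: 23.52
eef_pos: [670.8, 14.7, 20.9]
eef_rot: [-3.141, -0.0, -1.571]
wrist_force: [-0.4, 0.1, -0.2]
finger_gap: 70.4
```

Request:
arm_command:
  steps:
    - [0.4,[0,0,0],0]
    - [0.4,[0,0,0],0]
    - [0.4,[0,0,0],0]
    - [0.4,[0,0,0],0]
    - [0.4,[0,0,0],0]

```text
clock: 23.93
eef_pos: [670.7, 14.8, 20.6]
eef_rot: [-3.141, 0.0, -1.571]
wrist_force: [-0.2, 0.7, 2.7]
finger_gap: 60.1
```

Request:
arm_command:
  steps:
    - [0.4,[0,0,-2],0]
    - [0.4,[0,0,-3.5],0]
    - [0.4,[0,0,-3.5],0]
    - [0.4,[0,0,-3.5],0]
    - [0.4,[0,0,-3.5],0]

```text
clock: 24.35
eef_pos: [670.2, 14.7, 181.8]
eef_rot: [3.141, -0.0, -1.571]
wrist_force: [0.3, -0.7, -1.0]
finger_gap: 59.7
```

Request:
arm_command:
  steps:
    - [0.4,[0,0,-2.5],0]
    - [0.4,[1.5,0,-1],0]
    - [0.4,[3,0.4,0],0]
    - [0.4,[3.5,0.5,0],0]
    - [0.4,[3.5,0.5,0],0]

```text
clock: 24.77
eef_pos: [655.8, -102.0, 214.2]
eef_rot: [3.14, 0.0, -1.57]
wrist_force: [-0.2, -0.9, -0.3]
finger_gap: 60.3
```

Request:
arm_command:
  steps:
    - [0.4,[3.5,0.5,0],0]
    - [0.4,[3.5,0.4,0],0]
    - [0.4,[3,0.3,0],0]
    - [0.4,[1.5,0,0],0]
    - [0.4,[0,0,0],0]

```text
clock: 25.18
eef_pos: [643.5, -219.0, 213.9]
eef_rot: [3.14, 0.0, -1.575]
wrist_force: [-0.4, 0.1, -2.1]
finger_gap: 60.3
```

Request:
arm_command:
  steps:
    - [0.4,[0,0,0],0]
    - [0.4,[0,0,0],0]

```text
clock: 25.35
eef_pos: [644.6, -214.3, 214.8]
eef_rot: [3.141, 0.001, -1.57]
wrist_force: [0.2, 0.4, -2.1]
finger_gap: 59.8
```

Request:
arm_command:
  steps:
    - [0.4,[0.8,0.1,0],0]
    - [0.4,[0.55,0.04,0.5],0]
    - [0.4,[0,0,1],0]
    - [0.4,[0,0,0],0]
    - [0.4,[0,0,0],0]

```text
clock: 25.77
eef_pos: [642.8, -228.4, 199.2]
eef_rot: [3.14, 0.001, -1.571]
wrist_force: [0.8, 0.1, -1.2]
finger_gap: 59.9
```

```bash
python3 -c "
from h import *
look('9',[644,-227,160],45)
S=cloud('side',np.load('pics/side9.npy'));T=manip.read_state()['eef_pos'];print(held(S,T,55))"
```

```text
[ 643.2 -228.5  200.4] 25.8667
(array([ 2.73, -0.26]), array([ 2.65, -0.36]), 154, 64, np.float64(1.96))
```

View pics/z9.png

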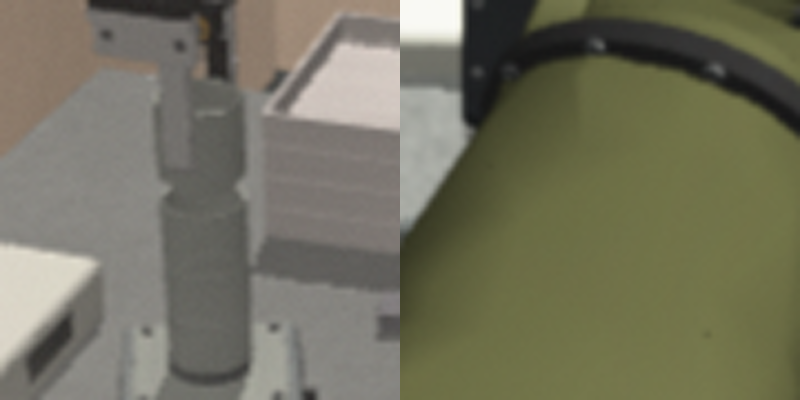

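The coarse sieve hangs in line over the stack (zoom column about 203). Lowering.

Request:
arm_command:
  steps:
    - [0.4,[-0.07,0,0.6],0]
    - [0.4,[0,0,0.5],0]
    - [0.4,[0,0,0.4],0]
    - [0.4,[0,0,0.3],0]
    - [0.4,[0,0,0],0]

```text
clock: 26.28
eef_pos: [642.9, -227.9, 181.4]
eef_rot: [3.14, 0.001, -1.571]
wrist_force: [-0.4, -0.5, -1.8]
finger_gap: 60.3
```

Request:
arm_command:
  steps:
    - [0.4,[0,0,0.1],0]
    - [0.4,[0,0,0.1],0]
    - [0.4,[0,0,0],0]
    - [0.4,[0,0,0],0]

```text
clock: 26.62
eef_pos: [643.2, -228.1, 180.6]
eef_rot: [-3.141, -0.0, -1.571]
wrist_force: [-0.1, 0.2, -1.4]
finger_gap: 59.9
```

Request:
arm_command:
  steps:
    - [0.4,[0,0,0.1],0]
    - [0.4,[0,0,0.1],0]
    - [0.4,[0,0,0],0]
    - [0.4,[0,0,0],0]

```text
clock: 26.95
eef_pos: [643.4, -228.1, 179.6]
eef_rot: [-3.14, -0.001, -1.571]
wrist_force: [-0.5, 0.3, 6.5]
finger_gap: 60.2
```

Request:
arm_command:
  steps:
    - [1,[0,0,0],0]
    - [1,[0,0,0],0]
    - [1,[0,0,0],0]
    - [1,[0,0,0],0]
    - [1,[0,0,-1],0]

```text
clock: 27.37
eef_pos: [642.5, -227.8, 186.6]
eef_rot: [3.138, 0.001, -1.571]
wrist_force: [-0.4, 0.1, 0.0]
finger_gap: 89.9
```

Request:
arm_command:
  steps:
    - [1,[0,0,-2.5],0]
    - [1,[0,0,-3],0]
    - [1,[0,1,-1],0]
    - [1,[0,3,0],0]
    - [1,[0,3.5,0],0]

```text
clock: 27.78
eef_pos: [568.0, -227.8, 254.1]
eef_rot: [-3.14, -0.001, -1.57]
wrist_force: [0.6, -0.0, 0.0]
finger_gap: 93.8
```

Run:
```python
from h import *
p=cv2.imread("pics/top0.png"); W=cloud("top",np.load("pics/top0.npy"))
g=cv2.cvtColor(p,cv2.COLOR_BGR2GRAY).astype(int); print(g[195,315:360].tolist()); print(g[172:218,337-8].tolist())
roi=np.zeros_like(g,bool); roi[175:216,318:358]=1
m=(roi&(g>180)).astype(np.uint8)
cs,_=cv2.findContours(m,cv2.RETR_EXTERNAL,cv2.CHAIN_APPROX_NONE); c=max(cs,key=cv2.contourArea)
h=cv2.convexHull(c)[:,0,:]; P=onplane("top",h,16)[:,:2]; print("disc",circ(P))
k=(roi&(g<70)).astype(np.uint8); n,l,s,cen=cv2.connectedComponentsWithStats(k); print(s,cen)
C=W.reshape(-1,3); q=C[(np.hypot(C[:,0]-454,C[:,1]+231)<25)&(C[:,2]>47)]; print("knob top",len(q),q.mean(0),(q.min(0)+q.max(0))/2)
```

```text
[156, 155, 153, 147, 125, 101, 95, 96, 100, 118, 136, 139, 137, 136, 135, 134, 130, 104, 39, 12, 16, 28, 37, 39, 41, 42, 50, 91, 163, 207, 212, 212, 218, 222, 205, 162, 157, 157, 156, 157, 158, 153, 151, 151, 156]
[160, 156, 154, 152, 150, 149, 148, 149, 150, 151, 151, 151, 149, 167, 203, 209, 209, 210, 210, 208, 189, 143, 135, 135, 135, 136, 135, 138, 153, 187, 210, 211, 204, 171, 114, 99, 101, 124, 156, 160, 158, 159, 161, 160, 158, 158]
disc (array([ 454.47940813, -231.80932695]), np.float64(28.844682197687945), np.float64(0.49267597429674376))
[[     0      0    512    384 196542]
 [   333    190     10      9     66]] [[255.47244864 191.49909434]
 [337.54545455 194.1969697 ]]
knob top 55 [ 453.16545668 -230.96036541   52.01660883] [ 453.17795766 -230.77608734   52.10437871]
```

Request:
arm_command:
  steps:
    - [1,[0.1,3.5,0],0]
    - [1,[0.1,3.5,0],0]
    - [1,[0.1,3,0.5],0]
    - [1,[0.1,1.3,2],0]
    - [1,[0,0,3.5],0]

```text
clock: 28.2
eef_pos: [454.5, -233.1, 197.2]
eef_rot: [-3.135, -0.004, -1.572]
wrist_force: [1.5, -1.4, 0.6]
finger_gap: 93.7
```

```bash
python3 -c "
from h import *
look('10',[644,-227,150],45)
print(rim('top','10',(643,-229),221))
try: print(rim('side','10',(644,-227),221))
except Exception as e: print('no side')" 2>/dev/null
```

```text
[ 453.3 -231.3  190.6] 28.3
('top', array([ 643.7, -228.5]), np.float64(27.7), 215, 'z,tilt', array([3.0000e-03, 5.0000e-03, 2.2077e+02]))
('side', array([ 645.1, -226.6]), np.float64(28.2), 53, 'z,tilt', array([-0.00000e+00,  1.50000e-02,  2.18638e+02]))
```

View pics/z10.png

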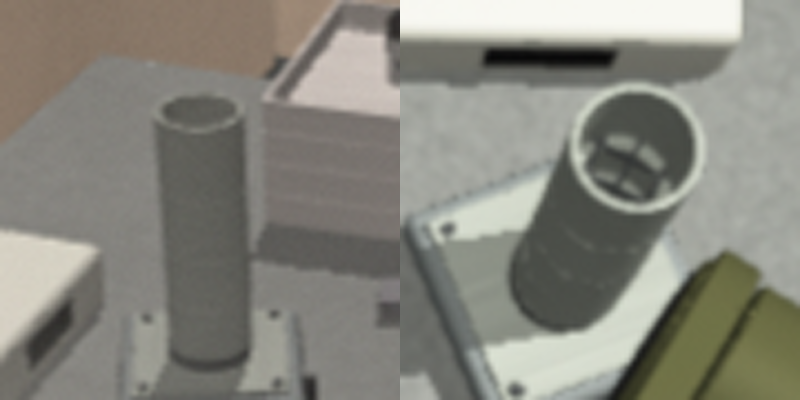

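The coarse sieve is home: rim z 220.8, level. Now the lid.

Request:
arm_command:
  steps:
    - [0.6,[0,-0.05,3.5],0]
    - [0.6,[0,0,3.5],0]
    - [0.6,[0,0,3],0]
    - [0.6,[0,0,1.5],0]
    - [0.6,[0,0,0],0]

```text
clock: 28.72
eef_pos: [455.3, -231.5, 76.9]
eef_rot: [3.138, 0.002, -1.571]
wrist_force: [-0.6, 0.4, 0.6]
finger_gap: 64.1
```

Request:
arm_command:
  steps:
    - [0.6,[0,0,0],0]
    - [0.6,[0,0,0],0]

```text
clock: 28.88
eef_pos: [456.9, -232.6, 80.6]
eef_rot: [-3.139, -0.001, -1.571]
wrist_force: [0.3, 0.1, 0.3]
finger_gap: 56.5
```

Request:
arm_command:
  steps:
    - [0.6,[-0.08,0.25,2.5],0]
    - [0.6,[0,0,2],0]
    - [0.6,[0,0,0.9],0]
    - [0.6,[0,0,0],0]
    - [0.6,[0,0,0],0]

```text
clock: 29.3
eef_pos: [453.9, -231.6, 25.7]
eef_rot: [-3.141, -0.001, -1.571]
wrist_force: [-0.6, -0.5, -0.0]
finger_gap: 56.5
```

```bash
python3 -c "
from h import *
look('11',[454,-232,30],40)"
```

```text
[ 454.  -231.7   26. ] 29.4
```

View pics/z11.png

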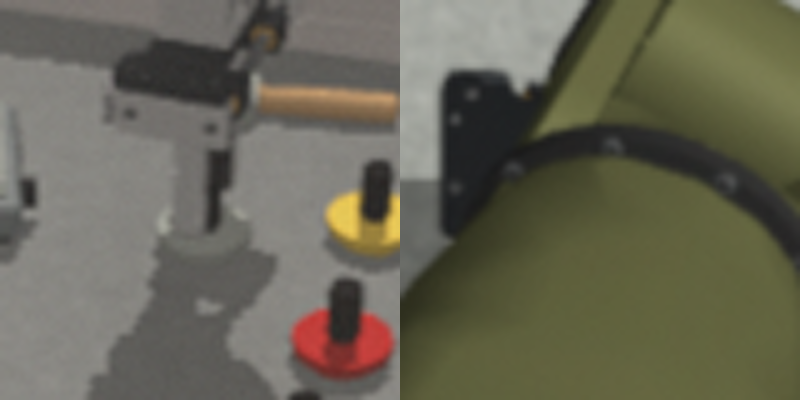

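The fingers are around the black knob of the grey lid (zoom about (205,180)). I lower 4 mm and close.

Request:
arm_command:
  steps:
    - [0.6,[0,-0.03,0.4],0]
    - [0.6,[0,0,0],0]
    - [0.05,[0,0,0],0]
    - [0.05,[0,0,0],0]
    - [0.05,[0,0,0],0]
  force: 20

```text
clock: 29.82
eef_pos: [453.5, -231.2, 20.6]
eef_rot: [-3.141, -0.0, -1.571]
wrist_force: [-0.7, -0.1, 0.6]
finger_gap: 39.6
```

Request:
arm_command:
  steps:
    - [0.05,[0,0,0],0]
    - [0.05,[0,0,0],0]
    - [0.05,[0,0,0],0]
    - [0.05,[0,0,0],0]
    - [0.05,[0,0,0],0]

```text
clock: 30.23
eef_pos: [453.5, -231.2, 20.5]
eef_rot: [-3.142, -0.0, -1.571]
wrist_force: [-0.3, -0.0, 0.4]
finger_gap: 20.0
```

Request:
arm_command:
  steps:
    - [0.05,[0,0,-2],0]
    - [0.05,[0,0,-3.5],0]
    - [0.05,[0,0,-3.8],0]
    - [0.05,[0,0,-3.8],0]
    - [0.05,[0,0,-3.8],0]

```text
clock: 30.65
eef_pos: [453.0, -231.0, 191.2]
eef_rot: [3.141, 0.0, -1.571]
wrist_force: [0.2, -0.3, -0.4]
finger_gap: 19.5
```

Request:
arm_command:
  steps:
    - [0.05,[0,0,-3.5],0]
    - [0.05,[0,0,-3],0]
    - [0.05,[0,0,-1.5],0]
    - [0.05,[0,-1,0],0]
    - [0.05,[0,-2,0],0]

```text
clock: 31.07
eef_pos: [483.5, -231.4, 270.0]
eef_rot: [-3.14, -0.001, -1.572]
wrist_force: [-0.2, -0.1, -1.5]
finger_gap: 20.0
```

Request:
arm_command:
  steps:
    - [0.05,[-0.05,-3,0],0]
    - [0.05,[-0.05,-3.5,0],0]
    - [0.05,[-0.05,-3.5,0],0]
    - [0.05,[-0.05,-3,0],0]
    - [0.05,[-0.1,-2,0],0]

```text
clock: 31.48
eef_pos: [635.7, -227.5, 266.3]
eef_rot: [3.139, 0.001, -1.57]
wrist_force: [-0.4, 0.3, -0.5]
finger_gap: 19.6
```

Request:
arm_command:
  steps:
    - [0.05,[0,-1,0],0]
    - [0.05,[0,0,0],0]
    - [0.05,[0,0,0],0]
    - [0.05,[0,0,0],0]

```text
clock: 31.82
eef_pos: [643.0, -228.3, 268.6]
eef_rot: [3.14, 0.0, -1.571]
wrist_force: [-0.6, -0.3, -0.9]
finger_gap: 19.4
```

Request:
arm_command:
  steps:
    - [0.05,[0,0,1],0]
    - [0.05,[0,0,0.7],0]
    - [0.05,[0,0,0],0]
    - [0.05,[0,0,0],0]
    - [0.05,[0,0,0],0]

```text
clock: 32.23
eef_pos: [643.3, -228.3, 252.7]
eef_rot: [-3.141, -0.0, -1.571]
wrist_force: [0.1, -0.1, 0.0]
finger_gap: 19.0
```

Run:
```python
from h import *
look('12',[644,-227,220],40)
T=manip.read_state()['eef_pos'];S=cloud('side',np.load('pics/side12.npy'))
def edge(lo,hi,r):
    m=(np.hypot(S[...,0]-644,S[...,1]+227)<40)&(S[...,2]>lo)&(S[...,2]<hi)
    P=S[m][:,:2]; P=P[(P[:,1]>-232)&(np.hypot(*(P-[644.5,-227]).T)>25)]
    s=least_squares(lambda q:np.hypot(*(P-q).T)-r,[644,-227],loss="soft_l1"); return s.x.round(2),len(P),np.std(s.fun).round(2)
print("stack",edge(190,217,30)); 
print("lid disc side", edge(T[2]-20.5+9,T[2]-20.5+15,30))
```

```text
[ 643.5 -228.3  252.9] 32.3333
stack (array([ 646.05, -228.47]), 168, np.float64(1.91))
lid disc side (array([ 643.97, -229.02]), 47, np.float64(2.08))
```

View pics/z12.png

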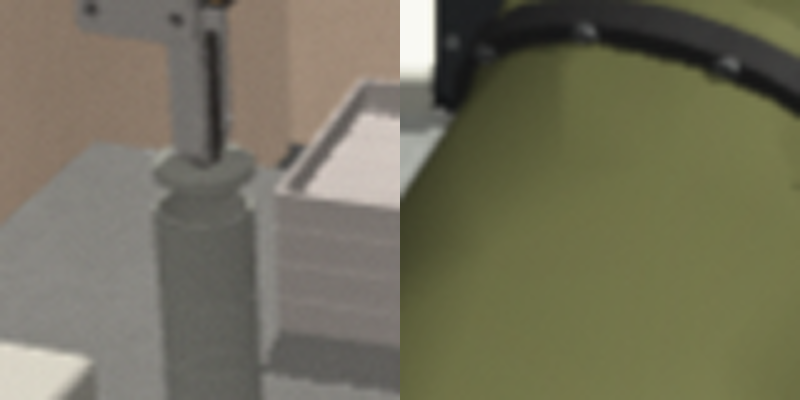

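The lid disc (zoom columns 153–256) sits over the stack top (about 155–255), so it is aligned. The depth fit of the thin disc disagreed by about 2 mm in x, so I lower gently.

Request:
arm_command:
  steps:
    - [0.05,[0,0,0.5],0]
    - [0.05,[0,0,0.4],0]
    - [0.05,[0,0,0.3],0]
    - [0.05,[0,0,0],0]
    - [0.05,[0,0,0],0]

```text
clock: 32.75
eef_pos: [643.4, -228.2, 240.1]
eef_rot: [3.141, 0.0, -1.571]
wrist_force: [0.8, 0.1, -0.8]
finger_gap: 19.7
```

Request:
arm_command:
  steps:
    - [0.05,[0,0,0.2],0]
    - [0.05,[0,0,0.2],0]
    - [0.05,[0,0,0],0]
    - [0.05,[0,0,0],0]

```text
clock: 33.08
eef_pos: [643.4, -228.2, 236.3]
eef_rot: [3.141, 0.0, -1.571]
wrist_force: [-0.3, -0.7, -1.1]
finger_gap: 19.6
```

The spigot is 5 mm in with no contact. Continuing.

Request:
arm_command:
  steps:
    - [0.05,[0,0,0.1],0]
    - [0.05,[0,0,0.1],0]
    - [0.05,[0,0,0],0]
    - [0.05,[0,0,0],0]

```text
clock: 33.42
eef_pos: [643.4, -228.2, 234.4]
eef_rot: [3.141, 0.0, -1.571]
wrist_force: [-0.4, 0.8, -1.1]
finger_gap: 19.4
```

Request:
arm_command:
  steps:
    - [0.05,[0,0,0.1],0]
    - [0.05,[0,0,0.05],0]
    - [0.05,[0,0,0],0]
    - [0.05,[0,0,0],0]

```text
clock: 33.75
eef_pos: [643.6, -228.3, 233.5]
eef_rot: [-3.141, -0.0, -1.571]
wrist_force: [-0.6, -0.5, 3.5]
finger_gap: 19.5
```

Contact at 233.5, exactly as predicted. I release and withdraw.

Request:
arm_command:
  steps:
    - [0.6,[0,0,0],0]
    - [0.6,[0,0,0],0]
    - [0.6,[0,0,0],0]
    - [0.6,[0,0,0],0]
    - [0.6,[0,0,-1],0]

```text
clock: 34.17
eef_pos: [642.9, -228.0, 241.0]
eef_rot: [3.138, 0.001, -1.571]
wrist_force: [-0.2, -0.4, -0.3]
finger_gap: 49.4
```

Request:
arm_command:
  steps:
    - [0.6,[0,0,-2],0]
    - [0.6,[0,0,-2.5],0]
    - [0.6,[0,0,-1],0]
    - [0.6,[0,2,0],0]
    - [0.6,[0,3.5,0],0]

```text
clock: 34.58
eef_pos: [589.2, -227.9, 297.2]
eef_rot: [-3.142, 0.0, -1.57]
wrist_force: [0.8, -0.8, -0.3]
finger_gap: 56.6
```

Request:
arm_command:
  steps:
    - [0.6,[0,3.5,0],0]
    - [0.6,[0,3.5,0],0]
    - [0.6,[0,3,0],0]
    - [0.6,[0,2,0],0]
    - [0.6,[0,0,0],0]

```text
clock: 35.0
eef_pos: [466.0, -228.3, 299.1]
eef_rot: [-3.14, -0.001, -1.572]
wrist_force: [0.8, -0.4, 1.4]
finger_gap: 56.5
```

Run:
```python
from h import *
look('13',[644,-227,170],55)
W=cloud('top',np.load('pics/top13.npy'))
m=(np.hypot(W[...,0]-643.5,W[...,1]+228.5)<28)&(abs(W[...,2]-229)<6);P=W[m];print(len(P),np.median(P[:,2]))
A=np.c_[P[:,:2]-P[:,:2].mean(0),np.ones(len(P))];print(np.linalg.lstsq(A,P[:,2],rcond=None)[0].round(3),((P.min(0)+P.max(0))/2).round(1))
k=W[(np.hypot(W[...,0]-643.5,W[...,1]+228.5)<25)&(W[...,2]>258)];print("knob",k.mean(0).round(1))
W0=cloud('top',np.load('pics/top0.npy'))
a=cv2.imread('pics/top0.png');b=cv2.imread('pics/top13.png')
d=cv2.absdiff(a,b).max(2); print("tray diff",d[75:150,105:190].max(),"jar",d[138:168,230:256].max())
```

```text
[ 468.5 -228.4  298.6] 35.1
482 229.17831273067935
[1.00000e-02 0.00000e+00 2.29276e+02] [ 643.4 -228.9  229.1]
knob [ 642.  -228.4  264.4]
tray diff 10 jar 10
```

View pics/z13.png

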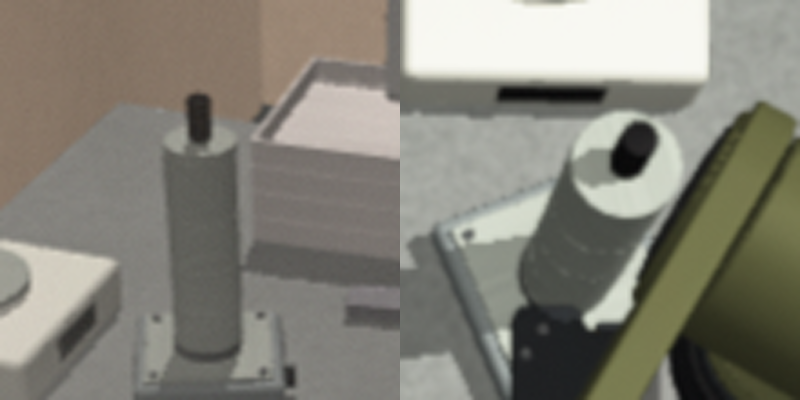

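View pics/top13.png

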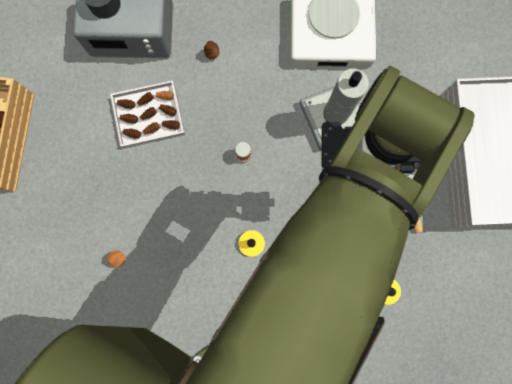

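The stack is straight, with the lid disc level at z 229.2 (229 expected). The tray and jar pixels are unchanged, and the gripper is open and clear. Handing in.

```bash
python3 -c "
from cell import manip
print(manip.sign_off()); print(manip.read_state()['clock'])"
```

```text
the job is handed in; nothing more can be done
None
the job is handed in; nothing more can be done
```

I built the sieve stack on the shaker in the order asked: pan, fine, medium, coarse, then the grey lid. I let each piece go and handed the job in at about 35 s; the hand-in gives no verdict.

- **Seating:** each piece met contact within 0.1 mm of its predicted seated height, with at most about 10 N vertical force at the wrist. Measured by the top camera:

| Part | Measured height (mm) | Expected (mm) |
|---|---|---|
| Pan rim | 82.6 | 83 |
| Fine sieve rim | 120.7 | 121 |
| Medium sieve rim | 166.8 | 167 |
| Coarse sieve rim | 220.8 | 221 |
| Lid disc top | 229.2 | 229 |

- **Upright:** every piece read level to within about 1°. In the last pictures the stack stood straight with the gripper open and well clear.
- **Bystanders:** the tray and jar areas of the top picture were unchanged from the start.
- **Disagreements:** the side camera read 1–3.5 mm different from the top camera in x and y, and its last rim heights were about 2 mm low. Just before the lid went on, a side-camera depth fit put the lid disc about 2 mm off the stack in x. The picture edges showed it aligned, and it went in without resistance.

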